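# Lid and clip the picks box on the drinks trolley

### The job

The oak box of cocktail picks is loaded: close it up. Take its lid out of the slotted rack, lay it flat on the bare trolley top, knob up, and let go of it; then take it by the knob, set it on the box and push it square and fully home into the corner of the two raised rims, and swing the wire bail over until it bears down on the lid. Do not shift or upset the other things on the trolley.

Things in the scene. Friction and masses are not known exactly. Their poses are not given: they have to be found in the camera images.
- box: Fixed oak box of picks, open on top, 118 (x) by 98 (y) mm outside, walls 8 mm thick, rim 50 mm high. Origin: centre of its underside; z up. Its +x and +y walls stand 8 mm higher than the rim (58 mm): two raised rims, 8 mm thick, that form a fence corner for the lid. The -x and -y sides have none. A wire bail is hinged along the +y wall.
- box_seat (a point): Where the centre of the lid's underside must come to lie: at box (-4, -4, 50) mm, at rim height; axes as the box's. The seated lid touches both raised rims, its other two edges flush with the outside of the box, its 110 mm side along box x.
- bail (a joint): Angle of the U-shaped steel wire bail, rad: 0 = closed, its cross-bar resting on the seated 10 mm lid; about 1.57 upright; starts at 2.0 to 2.4, leaning outward past the +y wall. Range -0.12 to 2.5. Friction of about 0.2 N m (2.5 N at the bar) keeps it where it is left.
- bail_hinge (a point): Middle of the bail's hinge line, which runs along box x; at box (0, 45, 64) mm; axes as the box's.
- bail_bar (a point): Middle of the bail's cross-bar: 8 mm round, 131 mm long along box x, 82 mm from the hinge line; in box axes at hinge + 82 mm * (0, -cos q, sin q), q being the joint value. The legs (6 mm wire) run outside the box ends, at x = +-65.5 mm. The bar passes over the seated lid's knob with 15 mm to spare and lands 12 mm from the lid's -y edge.
- rack: Fixed oak rack, base 80 (x) by 130 (y) by 8 mm thick, with four 24 mm high pegs (10 by 12 mm, at x = +-11, y = +-45 mm) which leave a slot 12 mm wide along y; the lid stands in it. Origin: centre of its underside; z up.
- lid: Loose oak lid: plate 10 (x) by 110 (y) by 90 (z) mm, 0.1 to 0.15 kg, a round steel knob 22 mm across and 24 mm high in the middle of one face. x points out along the knob; origin: middle of the 110 mm edge it stands on in the rack (plate from x = -5 to 5, z = 0 to 90 mm). Starts upright in the slot, z up, knob towards rack +x (between world +y and +x+y). Lying knob up, its x axis points up.
- lid_under (a point): Centre of the lid's underside (the face without the knob), at lid (-5, 0, 45) mm; axes as the lid's.
- lid_knob (a point): Centre of the knob's end face, at lid (29, 0, 45) mm; axes as the lid's. With the lid lying flat it is 34 mm above what the lid lies on.
- bottle: Bystander: green glass bottle with swing-top clip, 76 mm across, 226 mm tall; origin at its foot.
- jug: Bystander: glass jug with handle, 90 mm across, 160 mm tall; origin at its foot.
- julep: Bystander: steel julep cup, 78 mm across, 90 mm tall; origin at its foot.
- icetray: Bystander: dark silicone ice tray, 100 by 170 by 30 mm; origin under its centre.
- jigger: Bystander: steel double jigger, 49 mm across, 85 mm tall, standing; origin at its foot.
- coasters: Bystander: stack of round coasters, 96 mm across, 15 mm high; origin at its foot.
Mind the look-alikes: they are no part of the job. Leave any red look-alike of the lid alone.

How it is judged:
On the way:
1. the lid lies flat, knob up, on the trolley top, let go (angle between lid's own x axis and vertical below 0.1 rad and height (world z) of lid_under below 0.006 m and contact force between the fingers and lid below 0.1 N and linear speed of lid below 0.02 m/s), for 0.2 s.
At the end, for the whole second after the job is handed in: The lid lies on the box's rim, knob up, touching both raised rims (within 1.8 mm of its seat in x and y, 2 mm in height, square within 2 degrees, level within 3 degrees), at rest, and the bail is down on it (joint between -0.05 and 0.03 rad) (x of lid_under in the frame of box_seat between -0.0018 and 0.0018 m and y of lid_under in the frame of box_seat between -0.0018 and 0.0018 m and z of lid_under in the frame of box_seat between -0.002 and 0.002 m and angle between lid's own x axis and vertical below 0.05 rad and angle between the y axis of lid and the x axis of box, either way round below 0.035 rad and value of joint bail between -0.05 and 0.03 rad and linear speed of lid below 0.01 m/s).
It fails at once if a bystander is shifted by more than 30 mm or tipped (distance of any of bottle, jug, julep, icetray, jigger, coasters from where it was at the start of the episode above 0.03 m or angle between any of bottle, jug, julep, icetray, jigger, coasters's own z axis and vertical above 0.4 rad).
It also fails if it takes over 64 s, if anything falls off the work surface, if the arm or the gripper's body presses on something with over 40 N, if the wrist force passes 120 N, or if a joint passes its speed limit or range.

### The arm

A 6-joint arm with a two-finger parallel gripper is mounted at the origin on the work surface. World frame = base frame: x ahead of the robot, y to its left, z up, the work surface at z = 0. Lengths are in m, angles in rad, forces in N, time in s.
With the tool pointing down it reaches from about 0.3 to 0.825 m from the base axis. Payload 5.4 kg.
Tool frame: the origin (TCP) lies at the very end of the fingers, on their centre line; the grasp point (between the pads) lies 19 mm behind it; z points along the fingers, y is the line along which they close (so a half turn about z gives the same grasp; the last joint's range is limited). The gripper opens to 92 mm and grips with 3 to 60 N. Pads are 20 mm wide; open, the fingers measure 128 mm over their backs; the gripper's body (75 mm by 189 mm) begins 69 mm behind the grasp point.
Start: joints at [-1.514, 0.158, 1.597, -0, 1.386, -0.21], TCP at [0.152, -0.555, 0.215] pointing down, gripper open.
Joint ranges: [-2.91, 2.91], [-0.94, 2.29], [0.18, 2.7], [-1.29, 4.43], [0.17, 2.64], [-3, 3]. Speed limits (rad/s): [2.57, 2.57, 3.14, 3.14, 3.14, 3.14].

### API

Orientations are given as a rotation vector (axis times angle).
In Python, from workcell import bot gives the robot as it stands. Calls block until the motion is done:
- bot.goto(position, orientation): joint-space move of the TCP to a pose.
- bot.line_to(position, rot=None, max_speed=0.15): straight line of the TCP; rot=None keeps the orientation; max_speed is the mean speed in m/s.
- bot.set_joints(angles): joint-space move.
- bot.set_gripper(opening, newtons=None): opening from 0.0 (shut) to 1.0 (fully open); newtons is the grip in N (None keeps the last); returns when the fingers have stopped.
- bot.hold(seconds).
- bot.inverse_kinematics(position, orientation): joint angles nearest the present ones, or None.
- bot.read_camera(name): name is "scene" or "top"; returns a dict with "pixels" (480x640x3 uint8, blue, green, red), "fx", "fy", "cx", "cy" (pixels), "R" (3x3) and "t" (3): a world point X has camera coordinates R X + t. Camera axes: x right, y down, z forward; pixel columns grow to the right and rows downward; lengths in m; the calibration is good to about 2 mm. A picture is of the moment at which its call begins. There is no depth.
A pose or a line that the arm cannot do raises bot.MotionError and nothing moves.
- bot.job_done(): hands the job in; it is judged then, once.
Readings, each from a call of its own:
- bot.current_clock(): time.
- bot.current_joints(): joint angles.
- bot.current_joint_vel(): joint speeds.
- bot.current_effort(): joint torques, N m.
- bot.current_ee_pos(): TCP position.
- bot.current_tool_rot(): TCP orientation.
- bot.current_contact_force(): force on the tool from outside, world axes, zero at the start.
- bot.current_ft_torque(): the same for the moment, N m.
- bot.current_opening(): opening from 0.0 (shut) to 1.0 (fully open).
- bot.current_grip_force(): force on a finger pad.
Only numpy, scipy, OpenCV 4.12 (cv2) and the standard library are available. Lean on these libraries where they do the work, as an engineer would, in place of code of your own. Each camera call takes 0.05 s, during which the arm holds its last target. There are 200 camera calls.

## Working session

There is one attempt and no reset: what is moved stays moved. The work goes in short steps, each a Python script; the robot and the scene stay as the last script left them, time stands still between calls to the robot, and variables do not carry over. Pictures are saved under pics/ and viewed, at most 12 in all, crops included, and the job is handed in when it is done.

```bash
mkdir -p pics; python3 - <<'E'
from workcell import bot
import cv2,numpy as np
for n in("scene","top"):
    c=bot.read_camera(n);cv2.imwrite(f"pics/{n}0.png",c["pixels"])
    print(n,c["fx"],c["fy"],c["cx"],c["cy"],np.round(c["R"],4).tolist(),np.round(c["t"],4).tolist(), np.round(-c["R"].T@c["t"],3))
print(bot.current_clock(),bot.current_tool_rot())
E
```

```text
scene 538.6527207879838 538.6527207879838 319.98161298715075 244.07192974764652 [[-0.4778, 0.8782, 0.0225], [0.5726, 0.3308, -0.7501], [-0.6662, -0.3456, -0.6609]] [0.2673, -0.2789, 1.7265] [1.438 0.454 0.926]
top 590.3459574599376 590.3459574599376 308.8239505833173 247.4123111470023 [[0.0124, -0.9999, -0.0027], [-0.9937, -0.0121, -0.1112], [0.1112, 0.0041, -0.9938]] [-0.0011, 0.5581, 1.2944] [0.411 0.    1.348]
0.1 [-3.11203052e+00 -4.17683975e-01 -1.40199507e-04]
```

View pics/scene0.png

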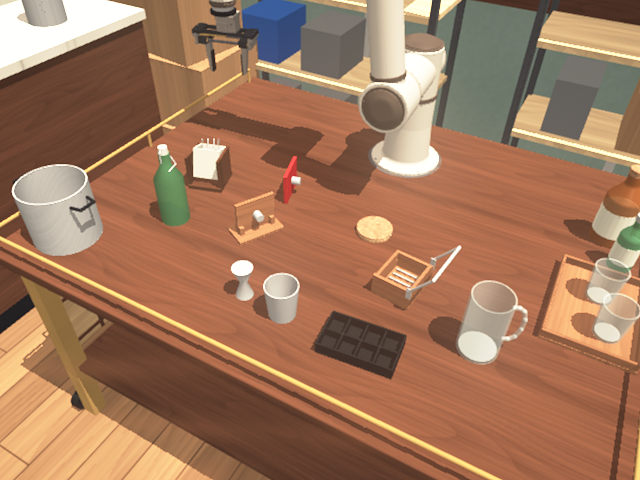

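View pics/top0.png

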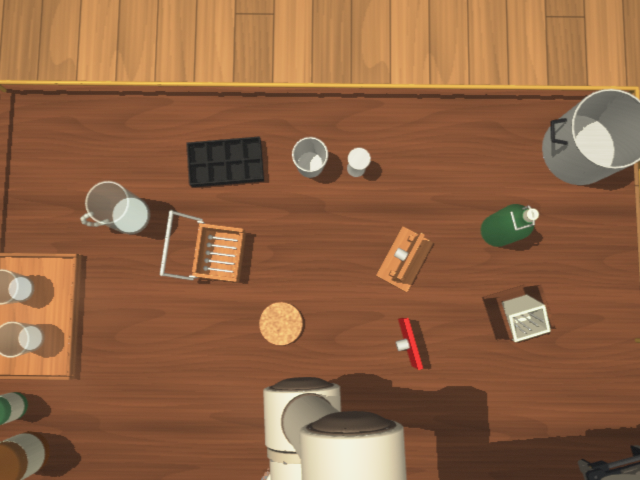

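Oak lid in the rack at top (405,258) / scene (257,216). The red lid at top (411,343) / scene (290,180) is the look-alike: wrong colour and not in the rack. I'll confirm with enlarged crops.

```bash
python3 - <<'E'
import cv2,numpy as np
t=cv2.imread("pics/top0.png");s=cv2.imread("pics/scene0.png")
def crop(im,x,y,w,h):
    k=cv2.resize(im[y:y+h,x:x+w],None,fx=5,fy=5,interpolation=cv2.INTER_CUBIC)
    for i in range(0,w,10):
        cv2.line(k,(i*5,0),(i*5,6 if i%20 else 12),(255,255,255),1)
        if i%20==0: cv2.putText(k,str(x+i),(i*5+2,20),0,.35,(255,255,255),1)
    for i in range(0,h,10):
        cv2.line(k,(0,i*5),(6,i*5),(255,255,255),1)
        if i%20==0: cv2.putText(k,str(y+i),(8,i*5+4),0,.35,(255,255,255),1)
    return k
cv2.imwrite("pics/c1.png",np.hstack([crop(t,370,220,70,80),crop(s,225,180,70,80)]))
cv2.imwrite("pics/c2.png",np.hstack([crop(t,155,205,95,90)]))
cv2.imwrite("pics/c3.png",crop(s,365,240,100,70))
E
```

```text
(no output)
```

View pics/c1.png

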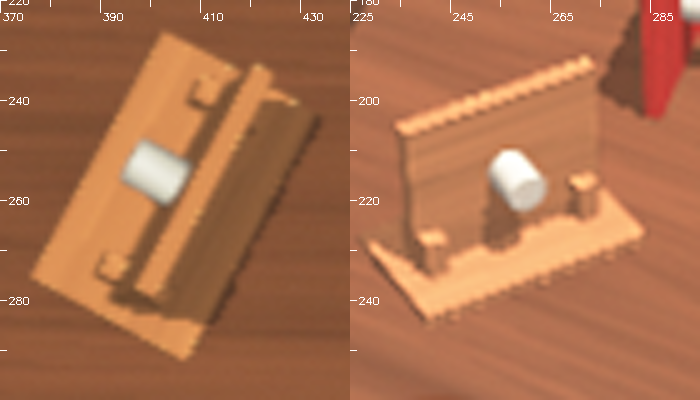

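View pics/c2.png

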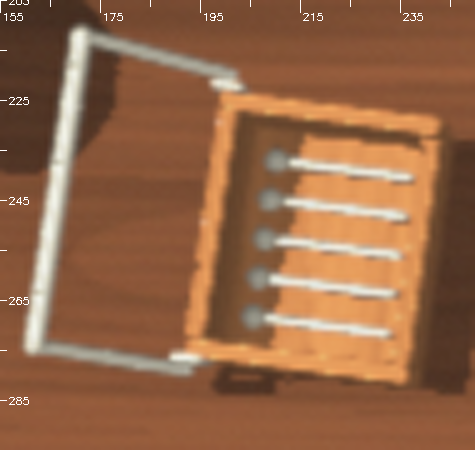

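View pics/c3.png

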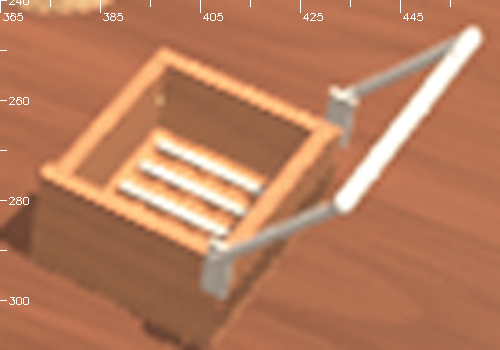

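Oak lid with knob facing +x+y confirmed in the rack (top edge at top (421,234)–(400,279); knob tip (396,252)). The red one stands apart and stays put. The box rim corners are at top (199,223), (242,229), (236,281), (192,276), with the bail bar at (171,210)–(161,275). Next, fit the poses.

```bash
cat >h.py <<'E'
from workcell import bot
import numpy as np,cv2
from scipy.optimize import least_squares
from scipy.spatial.transform import Rotation as Ro
def cams(): return {n:bot.read_camera(n) for n in("scene","top")}
def proj(c,X):
    p=np.atleast_2d(X)@c["R"].T+c["t"]; return np.c_[c["fx"]*p[:,0]/p[:,2]+c["cx"],c["fy"]*p[:,1]/p[:,2]+c["cy"]]
def tri(C,a,b): # a scene, b top
    return least_squares(lambda X:np.r_[proj(C["scene"],X)[0]-a,proj(C["top"],X)[0]-b],[.5,0,.05]).x
def fit(C,obs,x0,z=None): # obs: cam->(local pts, px); z fixed or free
    def f(p):
        R=Ro.from_euler('z',p[2]).as_matrix(); o=np.r_[p[:2],p[3] if z is None else z]
        return np.concatenate([(proj(C[n],np.array(L)/1e3@R.T+o)-np.array(P)).ravel() for n,(L,P) in obs.items()])
    r=least_squares(f,x0); return r.x,np.round(r.fun.reshape(-1,2),1).tolist()
def rot(ax_y,ax_z): # tool rotvec from y and z axes
    z=np.array(ax_z)/np.linalg.norm(ax_z);y=np.array(ax_y,float);y-=z*(y@z);y/=np.linalg.norm(y)
    return Ro.from_matrix(np.c_[np.cross(y,z),y,z]).as_rotvec()
E
python3 - <<'E'
from h import *
C=cams()
bl=[[59,49,58],[59,-49,58],[-59,-49,50],[-59,49,58]]
b={"top":(bl,[(199,223),(242.5,229),(236.5,281.5),(192,276)]),"scene":([bl[0],bl[1],bl[2],bl[3]],[(409,291),(372.5,275),(397.5,250),(432.5,265)])}
print("box z0",fit(C,b,[.5,.2,0],0)); print("box zfree",fit(C,b,[.5,.2,0,0])[0])
for n,a,t in(("bar+x",(431.5,281),(170.5,210.5)),("bar-x",(457.5,247),(161.5,275)),("rim++",(409,291),(199,223)),("knobtip",(259.5,218.5),(396.5,252)),
  ("lidtop+x-y",(234.5,206),(418,233.5)),):print(n,tri(C,a,t).round(4))
# lid top corners, local (x knob,y,z)
l={"top":([[5,55,90],[-5,55,90],[-5,-55,90],[5,-55,90],[29,0,45]],[(396.8,277),(403,280),(424.5,236),(419.5,233),(396.5,252)]),
"scene":([[5,-55,90],[5,55,90],[29,0,45]],[(235.5,206.5),(273.5,194),(259.5,218.5)])}
for yw in(1.,):
  print("lid A",fit(C,l,[.45,-.2,yw,.008])); 
l={k:([[x,-y,z] for x,y,z in L],P) for k,(L,P) in l.items()}
print("lid B",fit(C,l,[.45,-.2,1.,.008]))
k={"top":([[40,-65,8],[-40,65,8],[40,65,8]],[(403,226),(407,291.5),(376,275)]),"scene":([[40,-65,8],[40,65,8],[-40,-65,8]],[(240.5,243.5),(283.5,226),(229,228)])}
print("rackA",fit(C,k,[.45,-.2,1.],0))
k={c:([[x,-y,z] for x,y,z in L],P) for c,(L,P) in k.items()}
print("rackB",fit(C,k,[.45,-.2,1.],0))
E
```

```text
box z0 (array([ 0.54229737,  0.20796016, -0.11548095]), [[-0.3, -0.0], [0.1, -0.5], [-1.0, 0.2], [-1.3, -0.2], [0.1, 1.4], [-1.2, -1.0], [-1.5, -0.9], [0.3, -1.9]])
box zfree [ 0.54175159  0.20796828 -0.11560051 -0.00237931]
bar+x [0.6213 0.2956 0.1301]
bar-x [0.4862 0.3096 0.1271]
rim++ [0.6059 0.2486 0.0614]
knobtip [ 0.5475 -0.1872  0.052 ]
lidtop+x-y [ 0.5844 -0.2292  0.0996]
lid A (array([ 0.53390908, -0.21202328,  1.09578177,  0.0062617 ]), [[0.2, 1.2], [-1.7, 0.5], [0.1, -1.0], [0.9, -0.2], [-0.8, 0.4], [-0.9, 0.5], [-1.0, -0.8], [-0.1, 0.2]])
lid B (array([ 5.38616439e-01, -2.01683717e-01,  4.22607339e+00, -2.78169470e-03]), [[-1.3, 1.3], [-11.7, -3.9], [-9.4, -4.7], [-0.3, 0.5], [17.2, 10.9], [-0.2, 3.5], [-0.3, 2.3], [-8.3, -6.5]])
rackA (array([ 0.53697769, -0.21092937,  1.08991703]), [[-1.7, -0.2], [-0.6, 0.9], [-0.9, 0.7], [-0.7, -0.1], [-0.2, 0.2], [-3.2, -1.4]])
rackB (array([ 0.54761377, -0.18583749,  4.42710777]), [[14.5, 6.2], [-39.1, -15.3], [25.8, 11.5], [-9.2, -8.0], [-14.5, -11.7], [22.0, 22.4]])
```

```bash
cat >>h.py <<'E'
LID=np.array([.5355,-.2115,.008]);YAW=1.093;BOX=np.array([.542,.208,0]);BY=-.1155
u=lambda a:np.array([np.cos(a),np.sin(a),0.]);Z=np.array([0,0,1.])
def toolpose(o,X,Y,al,s,gx=19.,off=0):
    """lid origin o, lid axes X,Y; tool dir tilted al toward -lid z, s=roll sign, tip corner 1.5mm off plate; off: backoff along tool"""
    Zl=np.cross(X,Y);d=-np.cos(al)*X-np.sin(al)*Zl
    tx=6.5+10*np.sin(al);tz=45-(gx-tx)*np.tan(al)
    return o+(tx*X+tz*Zl)/1e3-off*d,rot(s*Y,d)
E
python3 - <<'E'
from h import *
C=cams();c=C["top"];cc=-c["R"].T@c["t"]
for n,p in dict(jigger=(357,172),julep=(313,170),bottle=(497,234),coast=(281,325),jug=(131,214),tray=(227,163),red=(415,355)).items():
    d=c["R"].T@np.array([(p[0]-c["cx"])/c["fx"],(p[1]-c["cy"])/c["fy"],1]);X=cc-d*cc[2]/d[2];print(n,X[:2].round(3))
for al in(0,.2,.4,.6,.8):
  for s in(1,-1):
    P=[toolpose(LID,u(YAW),u(YAW+np.pi/2),al,s,off=o) for o in(0,.06)]
    P.append((P[0][0]+[0,0,.12],P[0][1]))
    q=[bot.inverse_kinematics(*p) for p in P]
    print(al,s,[None if a is None else np.round(a,2).tolist() for a in q])
    if any(a is None for a in q):continue
    r=[]
    for phi in np.arange(-3.14,3.14,.2618):
      for xy in((.52,0.),(.55,0),(.48,-.02)):
        Y=u(phi);o=np.r_[xy,.005]-.045*np.cross(Z,Y)
        a=[bot.inverse_kinematics(*toolpose(o+h*Z,Z,Y,al,s)) for h in(0,.12)]
        if all(k is not None for k in a): r.append((round(np.abs(a[1]-q[2]).max(),2),round(phi,2),xy,np.round(a[0],2).tolist()))
    print(*sorted(r)[:4],sep="\n   ")
E
```

```text
jigger [ 0.74  -0.104]
julep [ 0.743 -0.002]
bottle [ 0.598 -0.427]
coast [0.384 0.067]
jug [0.634 0.418]
tray [0.758 0.2  ]
red [ 0.321 -0.236]
0 1 [[-0.06, 1.15, 1.22, -1.26, 1.86, -2.3], [0.02, 1.21, 1.09, -1.22, 1.93, -2.35], None]
0 -1 [[-0.06, 1.15, 1.22, -1.26, 1.86, 0.84], [0.02, 1.21, 1.09, -1.22, 1.93, 0.79], None]
0.2 1 [[-0.06, 1.02, 1.3, -1.14, 1.73, -2.32], [0.01, 1.06, 1.18, -1.1, 1.81, -2.36], [-0.06, 0.8, 1.37, -1.16, 1.79, -2.46]]
(np.float64(1.15), np.float64(1.31), (0.55, 0), [-0.21, 0.22, 1.98, -0.01, 0.74, -1.52])
   (np.float64(1.16), np.float64(1.31), (0.52, 0.0), [-0.23, 0.15, 2.06, -0.01, 0.73, -1.53])
   (np.float64(1.17), np.float64(1.05), (0.48, -0.02), [-0.26, 0.07, 2.16, -0.08, 0.72, -1.26])
   (np.float64(1.17), np.float64(1.31), (0.48, -0.02), [-0.3, 0.05, 2.17, 0.01, 0.72, -1.62])
0.2 -1 [[-0.06, 1.02, 1.3, -1.14, 1.73, 0.82], [0.01, 1.06, 1.18, -1.1, 1.81, 0.78], [-0.06, 0.8, 1.37, -1.16, 1.79, 0.69]]
(np.float64(1.15), np.float64(1.31), (0.55, 0), [-0.21, 0.22, 1.98, -0.01, 0.74, 1.63])
   (np.float64(1.16), np.float64(1.31), (0.52, 0.0), [-0.23, 0
[... 2486 characters left out ...]
2.51, 1.88, 0.31, 2.51])
   (np.float64(1.51), np.float64(1.57), (0.55, 0), [-0.38, 0.06, 2.43, 1.93, 0.29, 2.49])
   (np.float64(2.11), np.float64(1.05), (0.48, -0.02), [-0.1, -0.01, 2.5, 4.4, 0.31, 0.63])
0.8 -1 [[-0.19, 0.64, 1.53, -0.76, 1.33, 0.61], [-0.13, 0.61, 1.46, -0.72, 1.44, 0.59], [-0.19, 0.47, 1.5, -0.73, 1.48, 0.48]]
(np.float64(1.33), np.float64(-3.14), (0.48, -0.02), [-0.7, 0.5, 1.84, 0.59, 1.42, -0.98])
   (np.float64(1.36), np.float64(-3.14), (0.52, 0.0), [-0.62, 0.55, 1.76, 0.63, 1.41, -0.92])
   (np.float64(1.36), np.float64(-2.88), (0.55, 0), [-0.53, 0.7, 1.51, 0.53, 1.56, -0.98])
   (np.float64(1.37), np.float64(-3.14), (0.55, 0), [-0.59, 0.6, 1.67, 0.64, 1.42, -0.88])
```

```bash
python3 - <<'E'
from h import *
al=.5;X,Y=u(YAW),u(YAW+np.pi/2)
p0,r=toolpose(LID,X,Y,al,-1)
pb,_=toolpose(LID,X,Y,al,-1,off=.06)
print(p0,pb)
bot.set_gripper(.42)
q=bot.current_joints();q[1]-=.35;bot.set_joints(q);print(bot.current_ee_pos())
a=bot.inverse_kinematics(pb+.2*Z,r);print(a)
q[0]=a[0];bot.set_joints(q);print(bot.current_ee_pos())
bot.goto(pb+.2*Z,r);bot.line_to(pb,max_speed=.2)
print(bot.current_clock(),bot.current_ee_pos())
C=cams();s=C["scene"]["pixels"][130:290,170:370];t=C["top"]["pixels"][180:340,300:500]
cv2.imwrite("pics/g1.png",np.hstack([cv2.resize(k,(400,320),interpolation=cv2.INTER_CUBIC) for k in(s,t)]))
E
```

```text
[ 0.54069336 -0.20147058  0.04879033] [ 0.56490534 -0.15471244  0.07755586]
[ 0.15114032 -0.54882233  0.41031213]
[-0.03405047  0.56498495  1.29094011 -0.95062025  1.79948799  0.47377141]
[0.56077746 0.10019983 0.41241771]
6.9333 [ 0.56586575 -0.15477071  0.07907135]
```

View pics/g1.png

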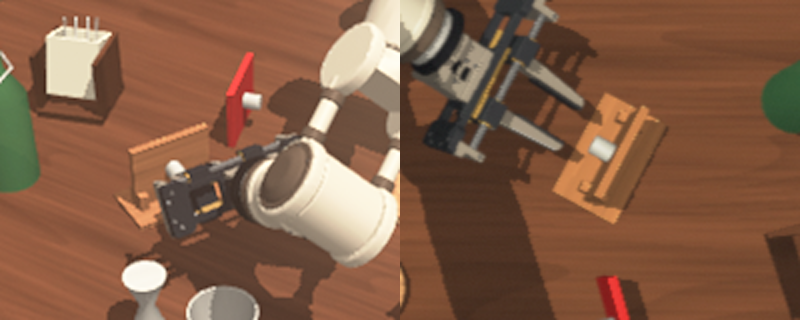

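The fingers bracket the knob (crop (602,148)) with a few mm of lateral offset. I'll open a bit wider, advance, grip, and lift.

```bash
python3 - <<'E'
from h import *
al=.5;X,Y=u(YAW),u(YAW+np.pi/2)
p0,r=toolpose(LID,X,Y,al,-1)
bot.set_gripper(.55)
bot.line_to(p0,max_speed=.08);print("F",np.round(bot.current_contact_force(),1),bot.current_ee_pos().round(4))
bot.set_gripper(0.,8);bot.hold(.1);print("o",bot.current_opening()*92,bot.current_grip_force(),np.round(bot.current_contact_force(),1))
bot.set_gripper(0.,35);bot.hold(.1);print("o",bot.current_opening()*92,bot.current_grip_force(),np.round(bot.current_contact_force(),1))
bot.line_to(bot.current_ee_pos()+.13*Z,max_speed=.12)
print("F",np.round(bot.current_contact_force(),1),bot.current_opening()*92,bot.current_clock())
C=cams();s=C["scene"]["pixels"][100:260,170:370];t=C["top"]["pixels"][160:320,320:520]
cv2.imwrite("pics/g2.png",np.hstack([cv2.resize(k,(400,320),interpolation=cv2.INTER_CUBIC) for k in(s,t)]))
E
```

```text
F [-0.6  0.4 -0.5] [ 0.541  -0.2014  0.049 ]
o 21.672688827032463 7.989673018455505 [0.6 0.3 0.6]
o 21.38709935477852 34.980307817459106 [-0.2  0.4  1. ]
F [-0.4  0.1 -0.6] 20.70157036662869 10.5083
```

View pics/g2.png

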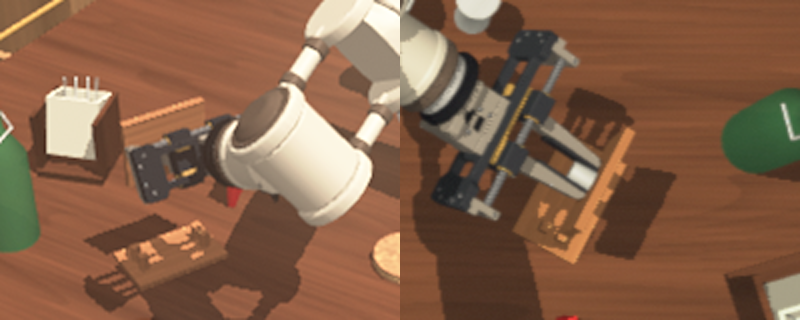

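```bash
python3 - <<'E'
from h import *
al=.5;Y=u(1.31);o=np.r_[.52,0,.005]-.045*np.cross(Z,Y)
p,r=toolpose(o,Z,Y,al,-1)
bot.line_to(bot.current_ee_pos()+[0,0.03,.06],max_speed=.15)
bot.goto(p+.15*Z,r);print("F",np.round(bot.current_contact_force(),1))
f0=np.array(bot.current_contact_force())
bot.line_to(p+.008*Z,max_speed=.12)
h=.008
while h>-.008:
    h-=.0015;bot.line_to(p+h*Z,max_speed=.03);f=np.array(bot.current_contact_force())-f0
    if f[2]>6:break
print(h,f.round(1),bot.current_ee_pos()-p)
bot.set_gripper(.25,20);bot.set_gripper(.5)
d=Ro.from_rotvec(r).as_matrix()[:,2]
bot.line_to(p-.08*d+.03*Z,max_speed=.15);bot.line_to(bot.current_ee_pos()+[-.06,0,.16],max_speed=.3)
print(bot.current_clock())
C=cams()
def crop(im,x,y,w,h):
    k=cv2.resize(im[y:y+h,x:x+w],None,fx=4,fy=4,interpolation=cv2.INTER_CUBIC)
    for i in range(0,w,10):
        cv2.line(k,(i*4,0),(i*4,6),(255,255,255),1)
        if i%20==0: cv2.putText(k,str(x+i),(i*4+2,20),0,.35,(255,255,255),1)
    for i in range(0,h,10):
        cv2.line(k,(0,i*4),(6,i*4),(255,255,255),1)
        if i%20==0: cv2.putText(k,str(y+i),(8,i*4+4),0,.35,(255,255,255),1)
    return k
P=[proj(C[n],np.r_[.52,0,.01])[0].astype(int) for n in("scene","top")]
cv2.imwrite("pics/g3.png",np.hstack([crop(C[n]["pixels"],a[0]-50,a[1]-60,100,120) for n,a in zip(("scene","top"),P)]))
E
```

```text
F [-0.3 -0.2 -1.4]
-0.002499999999999999 [-12.2   2.4  21. ] [ 0.00085012 -0.00011442 -0.0010415 ]
17.65
```

View pics/g3.png

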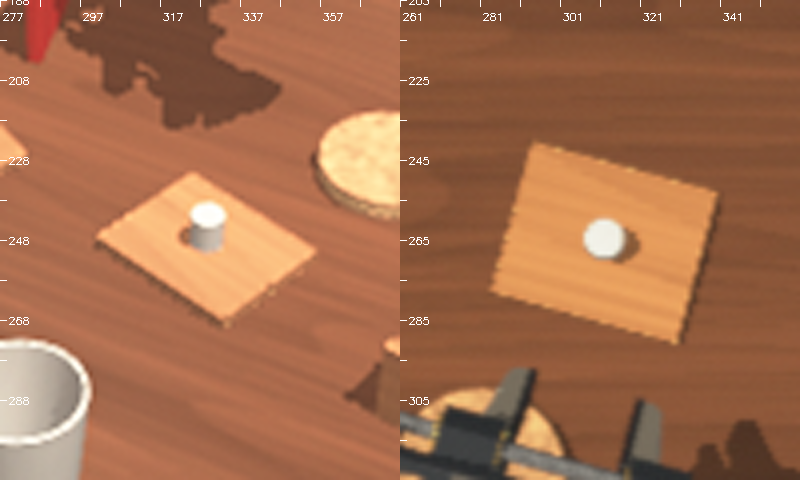

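The lid lies flat, knob up, released: knob top at scene (329,241) / top (312,265), plate corners clear in both views. Next I'll measure it and plan the regrasp.

```bash
python3 - <<'E'
from h import *
C=cams()
k=[[55,-45,10],[-55,-45,10],[-55,45,10],[55,45,10],[0,0,34]]
ob={"top":(k,[(294,240.5),(340.5,253.25),(331,291.25),(283.75,277.5),(312,264.75)]),"scene":(k,[(334,268.25),(301,247.5),(325,230.75),(356.25,250.5),(329,241)])}
x,e=fit(C,ob,[.52,0,1.31],0);print(x,e);print(fit(C,ob,[.52,0,1.31,0])[0])
print("knob",tri(C,(329,241),(312,264.75)).round(4))
R=Ro.from_euler('z',BY).as_matrix();S=BOX+R@[-.004,-.004,.05]
for s in(1,-1):
  for dy,fin in((0,BY),(0,BY+np.pi)):
    q1=bot.inverse_kinematics(np.r_[x[:2],.014],rot(s*u(x[2]),-Z))
    q2=bot.inverse_kinematics(S+[0,0,.014],rot(s*u(fin),-Z)); print(s,round(fin,2),q1 is not None and q1.round(2),q2 is not None and q2.round(2))
E
```

```text
[5.18553423e-01 2.21783698e-05 1.32100747e+00] [[-1.0, 0.1], [-0.9, -0.3], [-1.5, -0.1], [-1.1, 1.1], [-0.8, 0.1], [-2.0, -0.8], [-1.0, -0.9], [-1.2, -0.3], [-0.7, -0.7], [-0.9, 0.1]]
[ 5.18175334e-01 -2.04187251e-04  1.32110651e+00 -1.83892361e-03]
knob [ 5.181e-01 -2.000e-04  3.430e-02]
1 -0.12 [-0.23  0.27  1.9   0.    0.97 -1.55] [ 0.15  0.32  1.72 -0.    1.1   0.27]
1 3.03 [-0.23  0.27  1.9   0.    0.97 -1.55] [ 0.15  0.32  1.72 -0.    1.1  -2.87]
-1 -0.12 [-0.23  0.27  1.9  -0.    0.97  1.59] [ 0.15  0.32  1.72 -0.    1.1  -2.87]
-1 3.03 [-0.23  0.27  1.9  -0.    0.97  1.59] [ 0.15  0.32  1.72 -0.    1.1   0.27]
```

```bash
cat >>h.py <<'E'
RB=Ro.from_euler('z',BY).as_matrix();SEAT=BOX+RB@[-.004,-.004,.05]
F=lambda:np.array(bot.current_contact_force())
def push(dirn,thr,step,maxd,f0,speed=.02):
    p=np.array(bot.current_ee_pos());d=0
    # commanded target accumulates from the present position
    while d<maxd:
        d+=step;bot.line_to(p+d*dirn,max_speed=speed);f=-(F()-f0)@dirn
        if f>thr:break
    print("push",dirn.round(2),"d",round(d*1e3,1),"f",round(f,1));return p+d*dirn
E
python3 - <<'E'
from h import *
L=np.array([.5190,0,.014]);yl=1.321
bot.set_gripper(.5)
bot.goto(L+.10*Z,rot(u(yl),-Z));bot.line_to(L,max_speed=.15);print(F().round(1))
bot.set_gripper(0.,10);print("o",bot.current_opening()*92,F().round(1));bot.set_gripper(0.,40);bot.hold(.1)
print(F().round(1),bot.current_ee_pos())
bot.line_to(L+.12*Z,max_speed=.15);f0=F();print(f0.round(1))
r=rot(u(BY),-Z);T=SEAT+RB@[-.007,-.007,.004]   # tip is 4 mm above plate top, plate 10 mm
bot.goto(T+[0,0,.06],r)
bot.line_to(T+[0,0,.016],max_speed=.12);f0=F()
p=push(-Z,4,.001,.016,f0)
print("tip over seat plate",(p-SEAT)[2],bot.current_clock())
f0=F()
C=cams()
P=[proj(C[n],BOX+[0,0,.05])[0].astype(int) for n in("scene","top")]
cv2.imwrite("pics/g4.png",np.hstack([cv2.resize(C[n]["pixels"][a[1]-60:a[1]+60,a[0]-50:a[0]+50],None,fx=4,fy=4,interpolation=cv2.INTER_CUBIC) for n,a in zip(("scene","top"),P)]))
E
```

```text
[ 1.  -0.3  0.8]
o 21.726425778570306 [-0.5 -0.6  4.1]
[-0.8  1.1  5.3] [ 5.19482033e-01 -4.60067346e-05  1.45908739e-02]
[-0.6  0.1 -2.5]
push [-0. -0. -1.] d 7.0 f 11.7
tip over seat plate 0.013078290470367814 27.125
```

View pics/g4.png

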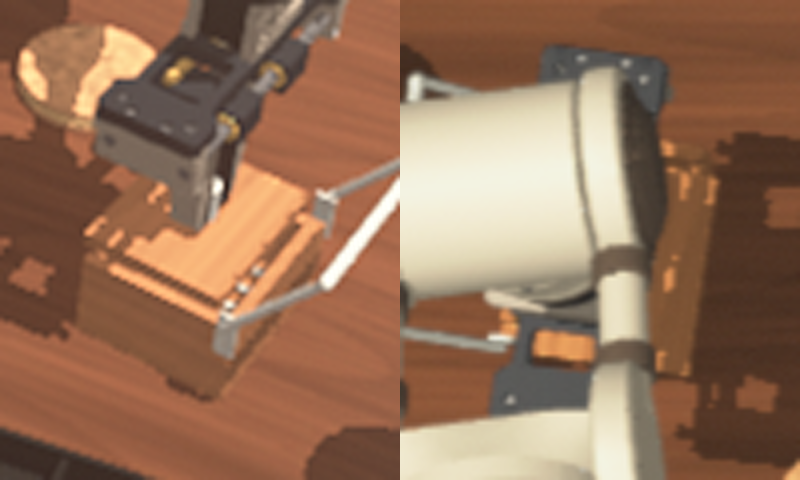

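The lid rests at rim height inside the fences, with a gap to both raised rims. Now push home.

```bash
python3 - <<'E'
from h import *
ex,ey=RB[:,0],RB[:,1]
bot.line_to(np.array(bot.current_ee_pos())+[0,0,.0006]);
f0=np.array([-.6,.1,-2.5]);print((F()-f0).round(1))
push(ex,8,.0006,.013,f0);print((F()-f0).round(1))
bot.line_to(np.array(bot.current_ee_pos())-.0003*ex)
push(ey,8,.0006,.013,f0);print((F()-f0).round(1))
push(ex,9,.0005,.003,f0);print((F()-f0).round(1))
print("rel seat mm",(RB.T@(np.array(bot.current_ee_pos())-SEAT)*1e3).round(2), np.round(bot.current_ft_torque(),2),bot.current_clock())
E
```

```text
[-0.1  0.3  1.8]
push [ 0.99 -0.12 -0.  ] d 10.2 f 8.9
[-9.1 -1.3  7.2]
push [0.12 0.99 0.  ] d 10.8 f 8.4
[-0.8 -8.3  3.1]
push [ 0.99 -0.12 -0.  ] d 2.5 f 9.7
[-10.1  -3.4   9.3]
rel seat mm [ 1.52  2.06 14.58] [-0.72  1.79  0.07] 37.725
```

```bash
cat >>h.py <<'E'
B2=BOX+RB@[.0015,.002,0]
def at(y,z,x=0.): return B2+RB@(np.array([x,y,z])/1e3)
def bar(q): return 45-82*np.cos(q),64+82*np.sin(q)
E
python3 - <<'E'
from h import *
bot.line_to(np.array(bot.current_ee_pos())-[0,0,.0006]);print(F().round(1))
bot.set_gripper(.4);p=np.array(bot.current_ee_pos())
bot.line_to(p+.14*Z,max_speed=.25);bot.set_gripper(0.,20)
bot.line_to(at(128,205),max_speed=.25);print(bot.current_clock())
C=cams()
P=[proj(C[n],BOX+[0,0,.05])[0].astype(int) for n in("scene","top")]
cv2.imwrite("pics/g5.png",np.hstack([cv2.resize(C[n]["pixels"][a[1]-50:a[1]+50,a[0]-40:a[0]+40],None,fx=5,fy=5,interpolation=cv2.INTER_CUBIC) for n,a in zip(("scene","top"),P)]))
E
```

```text
[-5.2 -4.9  4.5]
40.4417
```

View pics/g5.png

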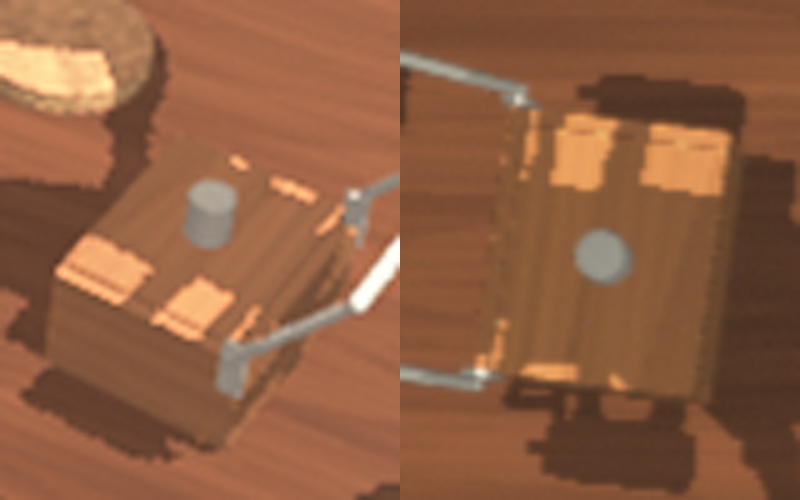

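The lid is seated flush (knob at crop (212,215) scene, (602,256) top), with no visible gap at the +x and +y rims. Now the bail.

```bash
python3 - <<'E'
from h import *
f0=F()
bot.line_to(at(128,107),max_speed=.2);print((F()-f0).round(1))
for q in np.arange(2.2,.69,-.25):
    y,z=bar(q);bot.line_to(at(y+14,z-10),max_speed=.12);print(round(q,2),(RB.T@(F()-f0)).round(1))
y,z=bar(q)
bot.line_to(at(y+22,z+30),max_speed=.2);bot.line_to(at(y+4,z+14),max_speed=.2)
for q in np.arange(q-.05,.06,-.16):
    y,z=bar(q);bot.line_to(at(y+4,z+4.5),max_speed=.12);print(round(q,2),(RB.T@(F()-f0)).round(1))
y,z=bar(0);bot.line_to(at(y+2,z+6),max_speed=.1)
push(-Z,12,.0008,.007,f0);print("z",bot.current_ee_pos()[2],bot.current_clock())
E
```

```text
[-0.1  1.2  0.1]
2.2 [-1.2  1.4 -1. ]
1.95 [ 0.4  1.1 -0.4]
1.7 [-1.4  1.  -1. ]
1.45 [-0.1  1.9  0.2]
1.2 [-1.   1.8 -0.2]
0.95 [-0.1  1.3 -0.4]
0.7 [-0.5  1.2 -0.8]
0.65 [0.2 0.9 0.7]
0.49 [-0.4  1.1  1.2]
0.33 [-1.3  1.   0.9]
0.17 [-0.3  1.3  0.3]
push [-0. -0. -1.] d 4.0 f 14.8
z 0.06790076449322488 46.6167
```

```bash
python3 - <<'E'
from h import *
p=np.array(bot.current_ee_pos());bot.line_to(p+.1*Z,max_speed=.25);bot.line_to(p+[-.12,-.12,.15],max_speed=.3)
C=cams();print(bot.current_clock())
P=[proj(C[n],BOX+[0,0,.05])[0].astype(int) for n in("scene","top")]
cv2.imwrite("pics/g6.png",np.hstack([cv2.resize(C[n]["pixels"][a[1]-50:a[1]+50,a[0]-40:a[0]+40],None,fx=5,fy=5,interpolation=cv2.INTER_CUBIC) for n,a in zip(("scene","top"),P)]))
for n,a in zip(("scene","top"),P):
    q=lambda X:((proj(C[n],B2+RB@np.array(X))[0]-a+[40,50])*5).round()
    print(n,[q([s*.0655,-.037,.064]) for s in(-1,1)],q([-.059,-.049,.06]),q([.051,-.049,.06]))
E
```

```text
48.0167
scene [array([204., 130.]), array([ 66., 283.])] [175. 133.] [ 58. 261.]
top [array([255., 405.]), array([297., 110.])] [285. 394.] [321. 147.]
```

View pics/g6.png

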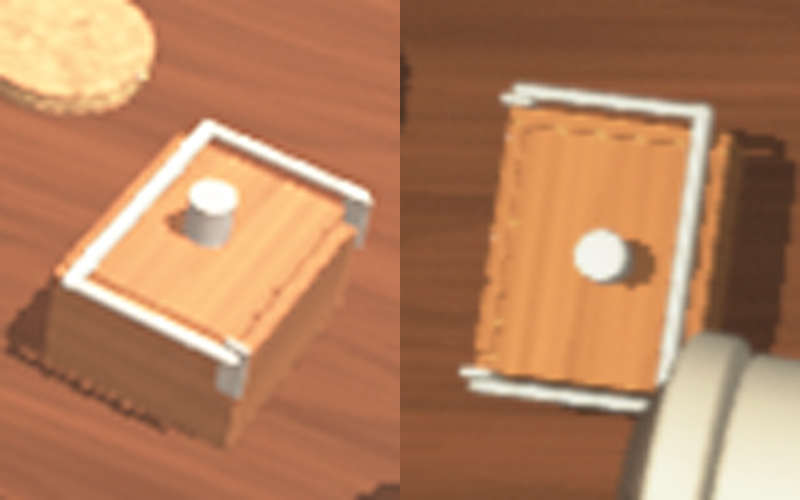

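The bail bar is down on the lid: its ends are at scene crop (208,126) and (70,282), against (204,130) and (66,283) predicted for a closed bail. The lid is square with no gap at either rim. Handing in.

```bash
python3 -c "
from workcell import bot
print(bot.job_done())"
```

```text
the job is handed in; nothing more can be done
None
```

I laid the lid flat, knob up, on the trolley top and let go of it, then pushed it home against both raised rims and closed the bail on it. I handed the job in at about 48 s; no verdict came back, but the last pictures show the lid square and the bail down.

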